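Zero the coil tester on its third range

ROBOT

A 6-joint arm with a two-finger parallel gripper is mounted at the origin on the work surface. World frame = base frame: x ahead of the robot, y to its left, z up, the work surface at z = 0. Lengths are in m, angles in degrees, forces in N, time in s.
With the tool pointing down it reaches from about 0.4 to 0.825 m from the base axis. Payload 7 kg.
Tool frame: the origin (TCP) lies on the front face of the gripper's body, between the roots of the fingers; the fingertips stand 66 mm ahead of it and the grasp point (between the pads) lies 47 mm ahead of it; z points along the fingers, y is the line along which they close (so a half turn about z gives the same grasp; the last joint's range is limited). The gripper opens to 88 mm and grips with 3 to 60 N. Pads are 19 mm wide; open, the fingers measure 130 mm over their backs; the gripper's body (78 mm by 193 mm) begins 47 mm behind the grasp point.
Start: joints at [-52.305, 20.546, 0.682, 0, -70.136, -16.507], TCP at [0.244, -0.629, 0.292] pointing down, gripper open.
Joint ranges: [-176.03, 176.03], [-82.01, 121.73], [-58.28, 71.71], [-173.87, 95.51], [-174.79, -0.11], [-173.66, 173.66]. Speed limits (degrees/s): [136.94, 136.94, 172.46, 180, 180, 180].

INTERFACE

Orientations are given as [roll, pitch, yaw] about the fixed x, y, z axes, in that order (R = Rz(yaw) Ry(pitch) Rx(roll)).
In Python, from plant import ctrl gives the robot as it stands.
- The arm moves only by the tool send_rows, never from a script. Its argument "deltas" is a list of rows, each a list of 2 entries, a list of its own where there are three numbers: the shift along the tool's x, y, z each as a share of 800 mm, from -1 to 1, then the turn about the tool's z as a share of 90 degrees, from -1 to 1. A call has exactly 5 rows; each row is the pose to reach, as a shift and turn from the pose commanded when the call began, along the tool's axes at that moment; what a row does not reach only later rows make up. A row lasts 1/12 s, in which the tool goes at most 41.7 mm and 7.16 degrees, less where a joint would pass 70% of its speed; a pose out of reach is approached as far as the arm can. A call with a number of a shift or a turn outside -1 to 1 is refused whole. A call with a gripper value outside its range is refused whole. "gripper" is the opening, from 0 (shut) to 1 (fully open), set as the call begins (left out, the last holds). The fingers move at their own pace and stop on an object; the grip force is fixed at half the most. Time passes only in rows, so rows that repeat a pose let the fingers close, or fill a call up. It gives the time, the measured TCP pose, the force, the opening and the grip force at its end, in the units of the state.
- ctrl.get_obs(): the state, without advancing time (a new reading comes with each control period).
- ctrl.snapshot(name): name is "scene" or "top"; returns a dict with "color" (420x560x3 uint8, red, green, blue), "vertical_fov" (degrees; the focal length in pixels is half the picture's height over the tangent of half this angle, whatever the lens; pixels are square), "cx", "cy" (the principal point, pixels), "k1" (the pictures are not rectified: a ray, as slopes to the right and down, at radius r is drawn at 1 + k1 r^2 times it, then the intrinsics apply), "rvec" (rotation vector, rad) and "tvec" (3), from world to camera coordinates, as OpenCV has them. Camera axes: x right, y down, z forward; pixel columns grow to the right and rows downward; lengths in m; the calibration is good to about 2 mm. A picture is of the moment at which its call begins. There is no depth.
- ctrl.close_job(): hands the job in; it is judged then, once.
Trained networks look in a picture, given as the dict that the camera call returned (one of the last four; its "shot" number tells which), for a name from the list of things; names that differ only in an ending like _2 or _b are one class to them, and where a whole thing is asked for, a point or a joint stands for the part that bears it (a point fixed in the world has none). Each returns a list of dicts, best first, with "conf" (0 to 1); they miss things now and then, are a little off and sometimes report something else, mostly with a low value. They report only what shows in the picture. A call takes as long as a camera call.
- ctrl.boxes_of(picture, thing): "xy" ([column, row] as shares, 0 to 1, of the picture: columns of its width, rows of its height, amid what is visible of it).
- ctrl.cut_out(picture, thing): "pixels" (420x560 bool, what is visible of it) and "xy" ([column, row] as shares, 0 to 1, of the picture: columns of its width, rows of its height, amid what is visible of it).
The state is a dict: "clock": time; "joint_pos": joint angles; "qvel": joint speeds; "tau": joint torques, N m; "tool_pos": TCP position; "orientation": TCP orientation; "force": force on the tool from outside, world axes, zero at the start; "moment": the same for the moment, N m; "opening": finger opening in m; "gripper_force": force on a finger pad.
Only numpy, scipy, OpenCV 4.12 (cv2) and the standard library are available. Lean on these libraries where they do the work, as an engineer would, in place of code of your own. Each camera call takes 0.05 s, during which the arm holds its last target. There are 200 camera calls.

TASK

The coil tester on the radio bench has to be zeroed without a coil. Slide the wound coil up off the tester's post and set it down gently, flat in the wooden tray; then turn the tester's selector knob clockwise click by click, pausing about half a second in each stop, to the third stop and not past it. The knob springs back when let go, so finish while still gripping it in the third stop, and leave everything else on the table where it is.

Things in the scene. Friction and masses are not known exactly. Their poses are not given: they have to be found in the camera images.
- tester: Fixed flat metal instrument, 140 (x) by 250 (y) mm, dark top panel 50 mm above the table; origin at the centre of its underside. In its frame the post stands at y = +65 mm and the knob's axis at y = -65 mm (both x = 0).
- post_tip (a point): Top of the upright plastic post, 14 mm thick, 45 mm high above the panel (tip narrowed to 8 mm).
- coil: Copper winding on a white ring former, 50 mm outside diameter (52 mm over the winding), hole 23 mm, 28 mm high, 85 to 170 g. Starts flat on the tester's panel around the post, which shows 17 mm above it. Origin at the centre of its underside, z up its axis.
- knob: Black bar knob: bar 42 mm long (along its own x), 14 mm wide (y), standing on a 44 mm disc; its top is 44 mm above the panel, the disc's top 14 mm. Origin on the turning axis 6 mm above the panel. x points along the white pointer line, at the start along the tester's +x. The axis is vertical.
- knob_grip (a point): On the knob's axis, 37 mm above the panel and 7 mm below the bar's top: the height to grip the bar across its 14 mm width.
- selector (a joint): Turn of the knob in rad, clockwise seen from above; starts at 0, its parked end. Stops every 0.419 (24 degrees): 0.419, 0.838, third 1.257; more beyond, end of travel 2.3. A spring (0.10 N m at 0, 0.14 at the third stop) always drives it back; a click ripple of +-0.07 N m rides on it: heaviest a quarter pitch past a stop, lightest a quarter pitch before the next. No stop holds by itself. Grip with 40 to 60 N.
- tray: Fixed shallow open wooden tray, 150 by 150 mm, walls 5 mm thick and 22 mm high, floor 5 mm thick; origin at the centre of its underside. Stands to the left or the right of the tester; it trades places with the loudspeaker.
- tray_in (a point): Centre of the tray's inner floor (140 by 140 mm inside), 5 mm above the table.
- speaker: Fixed wooden loudspeaker box, 140 by 140 mm, 80 mm high, cone facing up; not needed. Origin at the centre of its underside.
- tape: Loose bystander, to be left alone: roll of black tape lying flat, 80 mm across, 24 mm high, hole 52 mm.
- cup: Loose bystander, to be left alone: white mug, 76 mm across, 85 mm high, handle on one side.
- jar: Loose bystander, to be left alone: squat glass jar with steel lid, 64 mm across, 75 mm high.
- bottle: Loose bystander, to be left alone: blue bottle, 60 mm across, 190 mm high.
- screwdriver: Loose bystander, to be left alone: screwdriver with wooden handle, 190 mm long, lying.
- headset: Loose bystander, to be left alone: black headset lying flat, about 180 by 130 mm, 36 mm high.

How it is judged:
By the outcome, as a careful person would: the job done as asked, in the order asked, and still so for the second after the job is handed in, while the arm keeps its last pose, push and grip.
It also fails if it takes over 51 s, if anything falls off the work surface, if the arm or the gripper's body presses on something with over 40 N, if the wrist force passes 120 N, or if a joint passes its speed limit or range.

## Working session

There is one attempt and no reset: what is moved stays moved. The work goes in short steps, Python scripts to look and compute and a tool call to move; the robot and the scene stay as the last step left them, time stands still between calls to the robot, and variables do not carry over. Pictures are saved under pics/ and viewed, at most 10 in all, crops included, and the job is handed in when it is done.

Besides the shell and the picture viewer there is one more tool, called after ">>>" as name(argument=value, ...) on one line, values as JSON. send_rows: Moves the arm, as the interface text tells. Shift numbers are shares of 800 mm and turn numbers shares of 90 degrees, none past 1 either way. Its arguments: {"type":"object","properties":{"deltas":{"type":"array","items":{"type":"array"}},"gripper":{"type":"number"}},"required":["deltas"]}

```bash
mkdir -p pics; ls; cat > h.py <<'E'
import numpy as np, cv2
from plant import ctrl
def cam(p):
    h=p["color"].shape[0]; f=h/2/np.tan(np.radians(p["vertical_fov"])/2)
    R=cv2.Rodrigues(np.array(p["rvec"],float))[0]; return f,R,np.array(p["tvec"],float).ravel()
def ray(p,uv):
    f,R,t=cam(p); d=np.array([(uv[0]-p["cx"])/f,(uv[1]-p["cy"])/f]); s=d.copy()
    for _ in range(20): s=d/(1+p["k1"]*(s@s))
    return -R.T@t, R.T@np.array([s[0],s[1],1])
def at_z(p,uv,z):
    o,d=ray(p,uv); return o+d*(z-o[2])/d[2]
def proj(p,X):
    f,R,t=cam(p); c=R@np.array(X)+t; s=c[:2]/c[2]; s=s*(1+p["k1"]*(s@s)); return s*f+[p["cx"],p["cy"]]
def tri(p1,u1,p2,u2):
    o1,d1=ray(p1,u1);o2,d2=ray(p2,u2)
    a=np.linalg.lstsq(np.c_[d1,-d2],o2-o1,rcond=None)[0]
    A,B=o1+a[0]*d1,o2+a[1]*d2; return (A+B)/2,np.linalg.norm(A-B)
def px(p,xy): return np.array(xy)*[p["color"].shape[1],p["color"].shape[0]]
E
python3 - <<'E'
from h import *
S=ctrl.snapshot("scene");T=ctrl.snapshot("top")
for n,p in(("scene",S),("top",T)): cv2.imwrite(f"pics/{n}0.png",p["color"][:,:,::-1]); print(n,ray(p,(p["cx"],p["cy"])),p["vertical_fov"],p["k1"])
for th in["tester","post_tip","coil","knob","knob_grip","tray","tray_in","speaker","cup","bottle","jar","tape","screwdriver","headset"]:
    r=[ctrl.boxes_of(p,th)[:2] for p in(S,T)]
    print(th,[[(px(S,q["xy"]).round(1).tolist(),round(q["conf"],2)) for q in a] for a in r], tri(S,px(S,r[0][0]["xy"]),T,px(T,r[1][0]["xy"])) if r[0] and r[1] else "")
print(ctrl.get_obs())
E
```

```text
pics
scene (array([1.04115328, 0.28759511, 1.12356973]), array([-0.43694781, -0.24000858, -0.86687513])) 46.606061565367796 -0.10514736305595568
top (array([ 0.4000738 , -0.00700219,  1.09935939]), array([ 1.22175889e-01, -1.68376593e-04, -9.92508450e-01])) 46.76611947386173 0.03913226445052854
tester [[([303.9, 225.9], 0.96)], [([272.2, 228.4], 0.87), ([296.0, 234.5], 0.36)]] (array([0.4926229 , 0.02953089, 0.01044355]), np.float64(0.019555252327499138))
post_tip [[([300.1, 225.6], 0.82), ([148.0, 254.2], 0.7)], [([268.9, 230.8], 0.97)]] (array([0.4909915 , 0.02821497, 0.00696273]), np.float64(0.0007016553320521786))
coil [[([321.6, 232.9], 0.66)], [([229.7, 223.4], 0.84), ([179.2, 308.8], 0.69)]] (array([0.50428843, 0.10373984, 0.05534435]), np.float64(0.01697813073847359))
knob [[([281.3, 205.1], 0.64)], [([296.4, 232.6], 0.88), ([432.8, 218.7], 0.27)]] (array([ 0.48434364, -0.03156411,  0.05487127]), np.float64(0.0031585804262469637))
knob_grip [[([280.2, 203.4], 0.55), ([303.8, 325.2], 0.23)], [([298.7, 227.9], 0.55)]] (array([ 0.49188674, -0.03325417,  0.07341431]), np.float64(
[... 1296 characters left out ...]
4(0.011690101064450092))
{'clock': 1.5, 'joint_pos': array([-5.23065910e+01,  2.05470635e+01,  6.81366009e-01, -1.73428982e-03,
       -7.01362551e+01, -1.65079608e+01]), 'qvel': array([-0.01354314,  0.02308253,  0.01617638, -0.01406048, -0.11657843,
       -0.01617777]), 'tau': array([ 6.79265559e-04, -5.82379282e+01,  2.93285859e+01,  7.00218782e+00,
        1.22140464e-02, -5.72744284e-05]), 'tool_pos': array([ 0.2439258 , -0.62935137,  0.29214333]), 'orientation': array([ 1.79997664e+02,  1.00902775e-03, -1.58815141e+02]), 'force': array([ 1.15197524, -0.04830921, -0.12461424]), 'moment': array([ 0.00293072,  0.03128817, -0.06156013]), 'gripper_force': 0.0, 'opening': 0.0876736185451128}
```

```bash
python3 - <<'E'
import cv2,numpy as np
s=cv2.imread("pics/scene0.png");t=cv2.imread("pics/top0.png")
a=cv2.resize(s[150:300,230:380],(450,450),interpolation=2)[:300*3//2]
b=cv2.resize(t[165:285,205:325],(450,450),interpolation=2)
c=np.hstack([cv2.resize(x,(400,300)) for x in(s,t)])
d=np.hstack([cv2.resize(s[160:268,240:384],(400,300),interpolation=2),cv2.resize(t[180:270,205:325],(400,300),interpolation=2)])
cv2.imwrite("pics/c0.png",np.vstack([c,d]))
E
```

```text
(no output)
```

View pics/c0.png

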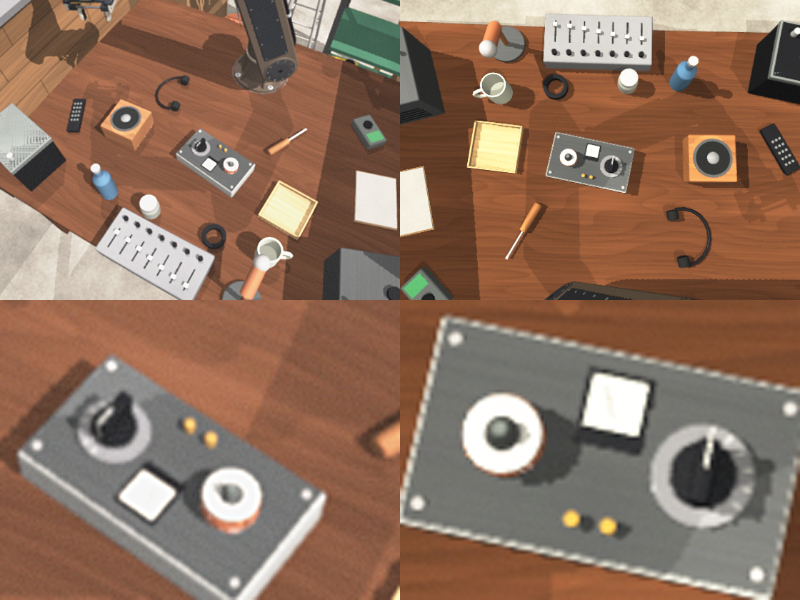

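The scene shows the tester mid-table, with the coil at its left end (top view ≈ (236,220)) and the knob at its right end (≈ (296,232)). The tray is to the left of the tester and the speaker to the right.

```bash
python3 - <<'E'
from h import *
S=ctrl.snapshot("scene");T=ctrl.snapshot("top")
k=400/120;m=400/144
tp=lambda x,y:((x-400)/k+205-0.35,(y-300)/k+180-.35)
sc=lambda x,y:(x/m+240-.3,(y-300)/m+160-.3)
W=[]
for a,b in [((455,339),(312,495)),((790,408),(112,366)),((757,575),(37,445)),((417,503),(235,582))]: pass
# match by nearest plane projection
tops=[at_z(T,tp(*q),.05) for q in[(455,339),(790,408),(757,575),(417,503)]]
scs=[at_z(S,sc(*q),.05) for q in[(112,366),(312,495),(235,582),(37,445)]]
print(np.round(tops,4));print(np.round(scs,4))
print("c",np.mean(tops,0),np.mean(scs,0))
st=[(455,339),(790,408),(757,575),(417,503)]; ss=[(112,366),(312,495),(235,582),(37,445)]
for a,t in zip(st,tops):
    j=np.argmin([np.linalg.norm(t-s) for s in scs]); print(tri(S,sc(*ss[j]),T,tp(*a)))
t0,t1,t2,t3=tops
l=(t0+t3-t1-t2)[:2]; print("yaw top",np.degrees(np.arctan2(-l[0],l[1])))
yt=np.degrees(np.arctan2(-l[0],l[1]))
print("tip",tri(S,sc(231,494),T,tp(503,433)),"ring z.078",at_z(T,tp(503,435),.078),at_z(S,sc(231,494),.078))
C=(np.mean(tops,0)+np.mean(scs,0))[:2]/2;u=l/np.linalg.norm(l)
print("post",C+.065*u,"knob",C-.065*u)
for th in("tray",):
  for p in(S,T):
    q=ctrl.cut_out(p,th)[0]; c=cv2.findContours(q["pixels"].astype(np.uint8),0,1)[0]; c=max(c,key=cv2.contourArea)
    a=cv2.minAreaRect(c); e=cv2.approxPolyDP(c,0.05*cv2.arcLength(c,True),True).reshape(-1,2)
    print([at_z(p,v,.022)[:2].round(3).tolist() for v in e])
E
```

```text
[[ 0.5709  0.1337  0.05  ]
 [ 0.5319 -0.0869  0.05  ]
 [ 0.4228 -0.0678  0.05  ]
 [ 0.4627  0.1534  0.05  ]]
[[ 0.4242 -0.066   0.05  ]
 [ 0.4627  0.1589  0.05  ]
 [ 0.5719  0.1347  0.05  ]
 [ 0.5325 -0.0858  0.05  ]]
c [0.49704529 0.03311685 0.05      ] [0.49784439 0.03545114 0.05      ]
(array([0.5711288 , 0.13419985, 0.04792121]), np.float64(0.000434511260102939))
(array([ 0.53190886, -0.08668162,  0.04840598]), np.float64(0.0006771787208521695))
(array([ 0.42259955, -0.0674509 ,  0.046953  ]), np.float64(0.001061332497075536))
(array([0.46191301, 0.15622336, 0.04628624]), np.float64(0.004955137704685099))
yaw top -10.13587999012404
tip (array([0.50735788, 0.0977138 , 0.07272019]), np.float64(0.0006669862121590011)) ring z.078 [0.50566921 0.0968192  0.078     ] [0.50989305 0.09896597 0.078     ]
post [0.50888375 0.09826955] knob [ 0.48600593 -0.02970156]
[[0.466, 0.268], [0.617, 0.255], [0.628, 0.399], [0.478, 0.413]]
[[0.621, 0.397], [0.476, 0.413], [0.458, 0.265], [0.6, 0.249]]
```

>>> send_rows(deltas=[[[-0.032, 0.036, 0.004], 0], [[-0.064, 0.073, 0.009], 0], [[-0.095, 0.109, 0.013], 0], [[-0.127, 0.145, 0.018], 0], [[-0.159, 0.182, 0.022], 0]], gripper=1)

```text
clock: 2.12
tool_pos: [0.3101, -0.4461, 0.2743]
orientation: [-180.0, 0.0, -158.8]
force: [1.0, 0.4, -0.3]
opening: 0.0874
gripper_force: 0.0
```

>>> send_rows(deltas=[[[-0.032, 0.036, 0.004], 0], [[-0.064, 0.073, 0.009], 0], [[-0.095, 0.109, 0.013], 0], [[-0.127, 0.145, 0.018], 0], [[-0.159, 0.182, 0.022], 0]])

```text
clock: 2.53
tool_pos: [0.3761, -0.2642, 0.2571]
orientation: [-180.0, 0.0, -158.8]
force: [1.6, -0.5, 0.2]
opening: 0.0877
gripper_force: 0.0
```

>>> send_rows(deltas=[[[-0.032, 0.036, 0.004], 0], [[-0.064, 0.073, 0.009], 0], [[-0.095, 0.109, 0.013], 0], [[-0.127, 0.145, 0.018], 0], [[-0.159, 0.182, 0.022], 0]])

```text
clock: 2.95
tool_pos: [0.4421, -0.0823, 0.2397]
orientation: [-180.0, 0.1, -158.8]
force: [0.9, -0.2, 0.2]
opening: 0.0871
gripper_force: 0.0
```

>>> send_rows(deltas=[[[-0.032, 0.036, 0.004], -0.07], [[-0.064, 0.073, 0.009], -0.14], [[-0.095, 0.109, 0.013], -0.21], [[-0.127, 0.145, 0.018], -0.28], [[-0.159, 0.182, 0.022], -0.35]])

```text
clock: 3.37
tool_pos: [0.5081, 0.0996, 0.2219]
orientation: [-180.0, 0.0, -127.0]
force: [0.4, -0.8, -0.0]
opening: 0.0877
gripper_force: 0.0
```

>>> send_rows(deltas=[[[0, 0, 0], -0.07], [[0, 0, 0], -0.14], [[0, 0, 0], -0.21], [[0, 0, 0], -0.28], [[0, 0, 0], -0.302]])

```text
clock: 3.78
tool_pos: [0.5079, 0.0978, 0.2218]
orientation: [-180.0, 0.0, -99.7]
force: [1.4, -0.6, 0.7]
opening: 0.0874
gripper_force: 0.0
```

>>> send_rows(deltas=[[[0, 0, 0.03], 0], [[0, 0, 0.06], 0], [[0, 0, 0.085], 0], [[0, 0, 0.1], 0], [[0, 0, 0.1], 0]])

```text
clock: 4.2
tool_pos: [0.5065, 0.0969, 0.1393]
orientation: [179.8, -0.2, -100.2]
force: [-1.2, -0.6, 0.5]
opening: 0.0875
gripper_force: 0.0
```

```bash
python3 - <<'E'
from h import *
S=ctrl.snapshot("scene");T=ctrl.snapshot("top")
o=ctrl.get_obs();print(o["tool_pos"],o["force"])
def big(p,c,n=60):
    c=np.array(c).astype(int); M=cv2.getRotationMatrix2D((0,0),0,1)
    return cv2.resize(p["color"][c[1]-n:c[1]+n,c[0]-n:c[0]+n,::-1],(400,400),interpolation=2)
cv2.imwrite("pics/g1.png",np.hstack([big(S,(322,230)),big(T,(236,220))]))
E
```

```text
[0.50800313 0.0975615  0.14193476] [0.68057249 0.44524798 0.23828592]
```

View pics/g1.png

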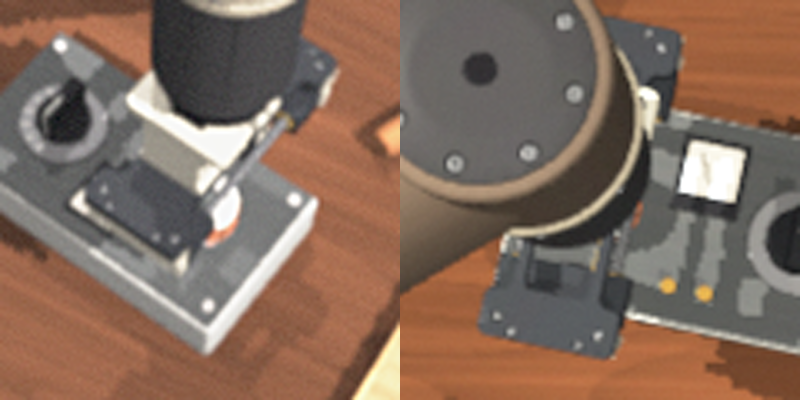

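The scene view shows the fingers straddling the coil (crop ≈ (225,215)), lined up across the tester. I'll lower, close and lift.

>>> send_rows(deltas=[[[0, 0, 0.01], 0], [[0, 0, 0.018], 0], [[0, 0, 0.024], 0], [[0, 0, 0.026], 0], [[0, 0, 0.026], 0]])

```text
clock: 4.72
tool_pos: [0.5076, 0.0974, 0.1205]
orientation: [180.0, -0.0, -100.1]
force: [0.5, -0.6, 0.2]
opening: 0.0875
gripper_force: 0.0
```

>>> send_rows(deltas=[[[0, 0, 0], 0], [[0, 0, 0], 0], [[0, 0, 0], 0], [[0, 0, 0], 0], [[0, 0, 0], 0]], gripper=0.4)

```text
clock: 5.13
tool_pos: [0.5079, 0.0976, 0.1211]
orientation: [-180.0, 0.0, -100.1]
force: [0.5, -0.8, -0.4]
opening: 0.0599
gripper_force: 0.0
```

>>> send_rows(deltas=[[[0, 0, 0], 0], [[0, 0, 0], 0], [[0, 0, 0], 0], [[0, 0, 0], 0], [[0, 0, 0], 0]])

```text
clock: 5.55
tool_pos: [0.5079, 0.0976, 0.1211]
orientation: [-180.0, 0.0, -100.1]
force: [-0.6, -0.1, 2.0]
opening: 0.0503
gripper_force: 30.0
```

>>> send_rows(deltas=[[[0, 0, -0.01], 0], [[0, 0, -0.025], 0], [[0, 0, -0.045], 0], [[0, 0, -0.065], 0], [[0, 0, -0.085], 0]])

```text
clock: 5.97
tool_pos: [0.5076, 0.0974, 0.19]
orientation: [180.0, -0.0, -100.1]
force: [0.8, 0.9, -1.8]
opening: 0.0499
gripper_force: 30.0
```

>>> send_rows(deltas=[[[0, 0, -0.01], 0], [[0, 0, -0.015], 0], [[0, 0, -0.015], 0], [[0, 0, -0.015], 0], [[0, 0, -0.015], 0]])

```text
clock: 6.38
tool_pos: [0.5073, 0.0973, 0.2]
orientation: [179.9, -0.1, -100.1]
force: [0.3, 0.2, -1.1]
opening: 0.0495
gripper_force: 30.0
```

```bash
python3 - <<'E'
from h import *
o=ctrl.get_obs();p=o["tool_pos"];y=np.radians(o["orientation"][2]);print(p,o["force"],o["opening"],o["gripper_force"])
S=ctrl.snapshot("scene");T=ctrl.snapshot("top")
for q in(S,T):
    r=ctrl.boxes_of(q,"coil"); print([(px(q,a["xy"]).round(1),a["conf"]) for a in r])
print("expect",proj(S,p-[0,0,.057]),proj(T,p-[0,0,.057]))
d=np.array([.543,.333])-p[:2]; print(d@[np.cos(y),np.sin(y)]/.8, d@[np.sin(y),-np.cos(y)]/.8)
big=lambda p,c,n=60:cv2.resize(p["color"][c[1]-n:c[1]+n,c[0]-n:c[0]+n,::-1],(400,400),interpolation=2)
cv2.imwrite("pics/g2.png",np.hstack([big(S,(322,220)),big(S,(402,294),80)]))
E
```

```text
[0.50734401 0.09732683 0.20001094] [ 0.34205183  0.17805503 -1.13474475] 0.04946012991149613 29.999760389328003
[(array([333.3, 220.9]), 0.44)]
[]
expect [324.34695738 215.17392374] [232.13299543 215.8295222 ]
-0.297836221079955 0.008012594249744492
```

View pics/g2.png

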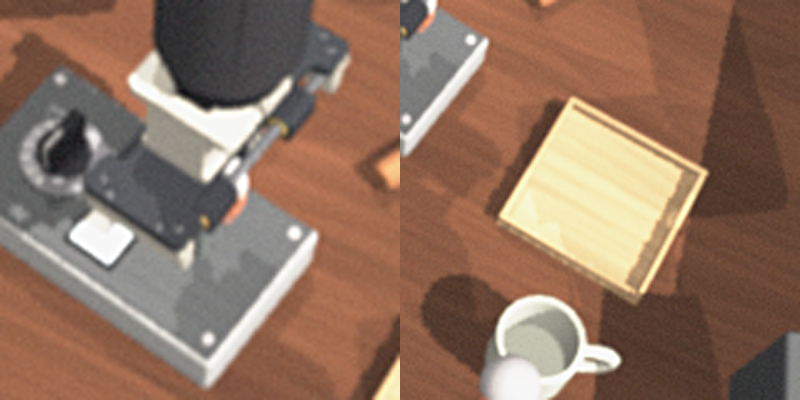

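The scene view shows the coil held clear of the post (crop ≈ (235,200)). The tray is empty, centred near scene pixel (404,292).

>>> send_rows(deltas=[[[-0.02, 0, 0], 0], [[-0.06, 0, 0], 0], [[-0.1, 0.002, 0], 0], [[-0.14, 0.004, 0], 0], [[-0.18, 0.006, 0], 0]])

```text
clock: 7.0
tool_pos: [0.5285, 0.242, 0.2008]
orientation: [180.0, -0.0, -100.1]
force: [0.8, -0.1, -1.2]
opening: 0.05
gripper_force: 30.0
```

>>> send_rows(deltas=[[[-0.04, 0, 0], -0.01], [[-0.075, 0, 0.01], -0.02], [[-0.1, 0.002, 0.03], -0.03], [[-0.113, 0.002, 0.06], -0.04], [[-0.118, 0.002, 0.09], -0.05]])

```text
clock: 7.42
tool_pos: [0.5438, 0.3363, 0.1281]
orientation: [-179.9, 0.1, -95.5]
force: [-0.1, -0.3, -1.5]
opening: 0.0497
gripper_force: 30.0
```

>>> send_rows(deltas=[[[0, 0, 0.015], 0], [[0, 0, 0.03], 0], [[0, 0, 0.04], 0], [[0, 0, 0.04], 0], [[0, 0, 0.04], 0]])

```text
clock: 7.83
tool_pos: [0.5438, 0.3331, 0.0974]
orientation: [-180.0, -0.0, -95.7]
force: [0.3, -0.8, -0.9]
opening: 0.0496
gripper_force: 30.0
```

```bash
python3 - <<'E'
from h import *
o=ctrl.get_obs();p=o["tool_pos"];print(p,o["orientation"],o["force"],o["opening"])
S=ctrl.snapshot("scene")
big=lambda p,c,n=60:cv2.resize(p["color"][c[1]-n:c[1]+n,c[0]-n:c[0]+n,::-1],(400,400),interpolation=2)
cv2.imwrite("pics/g3.png",big(S,(402,284),60))
E
```

```text
[0.5437977  0.3330837  0.09739376] [-1.79982870e+02 -1.22899598e-03 -9.56663319e+01] [ 0.29862957 -0.83819198 -0.91005887] 0.04964356586249916
```

View pics/g3.png

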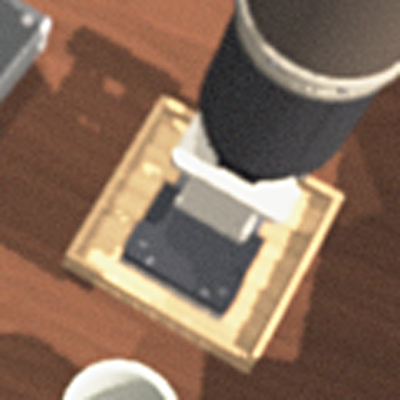

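The gripper is centred over the tray (crop ≈ (200,250)). I'll lower it slowly.

>>> send_rows(deltas=[[[0, 0, 0.006], 0], [[0, 0, 0.011], 0], [[0, 0, 0.016], 0], [[0, 0, 0.019], 0], [[0, 0, 0.021], 0]])

```text
clock: 8.3
tool_pos: [0.5434, 0.3332, 0.0798]
orientation: [180.0, -0.0, -95.6]
force: [0.7, 0.6, -0.7]
opening: 0.05
gripper_force: 30.0
```

>>> send_rows(deltas=[[[0, 0, 0.001], 0], [[0, 0, 0.002], 0], [[0, 0, 0.003], 0], [[0, 0, 0.004], 0], [[0, 0, 0.004], 0]])

```text
clock: 8.72
tool_pos: [0.5434, 0.3334, 0.0769]
orientation: [180.0, -0.0, -95.6]
force: [-0.1, -0.4, -1.5]
opening: 0.0495
gripper_force: 30.0
```

>>> send_rows(deltas=[[[0, 0, 0.0005], 0], [[0, 0, 0.001], 0], [[0, 0, 0.0015], 0], [[0, 0, 0.002], 0], [[0, 0, 0.002], 0]])

```text
clock: 9.13
tool_pos: [0.5435, 0.3334, 0.0761]
orientation: [-180.0, 0.0, -95.6]
force: [-2.1, 0.9, 4.7]
opening: 0.0497
gripper_force: 30.0
```

>>> send_rows(deltas=[[[0, 0, 0], 0], [[0, 0, 0], 0], [[0, 0, 0], 0], [[0, 0, 0], 0], [[0, 0, 0], 0]], gripper=0.75)

```text
clock: 9.55
tool_pos: [0.5435, 0.3334, 0.0752]
orientation: [180.0, -0.0, -95.6]
force: [-0.2, 0.3, 0.5]
opening: 0.0651
gripper_force: 0.0
```

>>> send_rows(deltas=[[[0, 0, -0.02], 0], [[0, 0, -0.05], 0], [[0, 0, -0.08], 0], [[0, 0, -0.11], 0], [[0, 0, -0.14], 0]])

```text
clock: 9.97
tool_pos: [0.5434, 0.3332, 0.1883]
orientation: [180.0, -0.0, -95.6]
force: [2.2, 0.5, -0.1]
opening: 0.0654
gripper_force: 0.0
```

```bash
python3 - <<'E'
from h import *
o=ctrl.get_obs();p=o["tool_pos"];y=np.radians(o["orientation"][2]);print(p,o["force"],o["opening"])
S=ctrl.snapshot("scene");T=ctrl.snapshot("top")
d=np.array([.486,-.030])-p[:2]; print(d@[np.cos(y),np.sin(y)]/.8, d@[np.sin(y),-np.cos(y)]/.8)
big=lambda p,c,n=60:cv2.resize(p["color"][c[1]-n:c[1]+n,c[0]-n:c[0]+n,::-1],(400,400),interpolation=2)
cv2.imwrite("pics/g4.png",np.hstack([big(S,(402,284),60),big(T,(296,232),30)]))
# knob bar top corners in both (proj of model)
for yw in(-10.1,):
    c,s=np.cos(np.radians(yw)),np.sin(np.radians(yw))
    for z in(.094,):
        print([proj(T,[.486+c*a,-.030+s*a,z]).round(1) for a in(-.021,.021)],[proj(S,[.486+c*a,-.030+s*a,z]).round(1) for a in(-.021,.021)])
E
```

```text
[0.54339128 0.33323857 0.18834338] [ 2.1684087   0.54594209 -0.10720172] 0.06544101335180635
0.4588986093199871 0.026802017154471346
[array([293.4, 240.5]), array([297.5, 220.7])] [array([285.9, 192.1]), array([275.4, 203.4])]
```

View pics/g4.png

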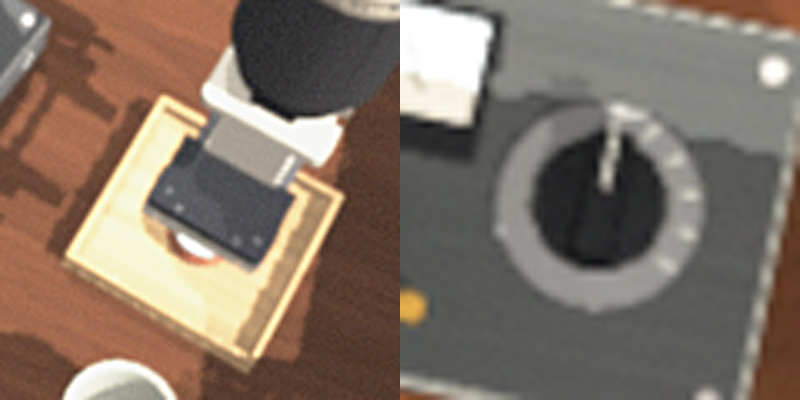

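The coil lies flat in the tray (scene crop ≈ (195,240)). The knob disc centre is near top pixel (296,232), with its pointer up along the tester's +x.

>>> send_rows(deltas=[[[0.02, 0.002, 0], 0], [[0.065, 0.004, 0], 0], [[0.115, 0.006, 0], 0], [[0.165, 0.01, 0], 0], [[0.215, 0.014, 0], 0]], gripper=0.6)

```text
clock: 10.48
tool_pos: [0.5146, 0.1617, 0.1868]
orientation: [180.0, -0.0, -95.6]
force: [0.6, -0.3, -0.3]
opening: 0.0528
gripper_force: 0.0
```

>>> send_rows(deltas=[[[0.05, 0.003, 0], -0.07], [[0.1, 0.006, 0], -0.14], [[0.15, 0.009, 0], -0.21], [[0.2, 0.012, 0], -0.28], [[0.244, 0.013, 0], -0.35]])

```text
clock: 10.9
tool_pos: [0.4847, -0.032, 0.1872]
orientation: [180.0, 0.0, -63.8]
force: [0.4, 0.0, 0.8]
opening: 0.0525
gripper_force: 0.0
```

>>> send_rows(deltas=[[[0, 0, 0], -0.07], [[0, 0, 0], -0.14], [[0, 0, 0], -0.21], [[0, 0, 0], -0.28], [[0, 0, 0], -0.35]])

```text
clock: 11.32
tool_pos: [0.4857, -0.0302, 0.187]
orientation: [180.0, 0.0, -32.4]
force: [-0.4, 0.5, -0.1]
opening: 0.053
gripper_force: 0.0
```

>>> send_rows(deltas=[[[0, 0, 0], -0.07], [[0, 0, 0], -0.14], [[0, 0, 0], -0.21], [[0, 0, 0], -0.25], [[0, 0, 0], -0.25]])

```text
clock: 11.73
tool_pos: [0.4857, -0.03, 0.187]
orientation: [180.0, 0.0, -10.0]
force: [-0.3, 0.4, 0.7]
opening: 0.0524
gripper_force: 0.0
```

```bash
python3 - <<'E'
from h import *
o=ctrl.get_obs();p=o["tool_pos"];print(p,o["orientation"],o["force"],o["opening"])
S=ctrl.snapshot("scene");T=ctrl.snapshot("top")
P=lambda x,y:((x-400)/6.667+266-.4,y/6.667+202-.4)
print("disc",at_z(T,P(600,202),.064),"plate",at_z(T,P(600,207),.05))
a,b=at_z(T,P(617,115),.094),at_z(T,P(607,190),.094);print("line",a,b,np.degrees(np.arctan2(*(a-b)[1::-1])))
T0=cv2.imread("pics/scene0.png")
big=lambda im,c,n=40:cv2.resize(im[c[1]-n:c[1]+n,c[0]-n:c[0]+n],(400,400),interpolation=2)
cv2.imwrite("pics/g5.png",np.hstack([big(T0,(281,205)),big(S["color"][:,:,::-1],(281,205))]))
E
```

```text
[ 0.48574393 -0.02999184  0.18702864] [ 1.79995003e+02  2.21110252e-02 -9.97686455e+00] [-0.30035902  0.37899715  0.66819473] 0.05241426239977847
disc [ 0.48569988 -0.03100717  0.064     ] plate [ 0.48523021 -0.03137511  0.05      ]
line [ 0.51060555 -0.03489319  0.094     ] [ 0.48702836 -0.03239096  0.094     ] -6.058075226843896
```

View pics/g5.png

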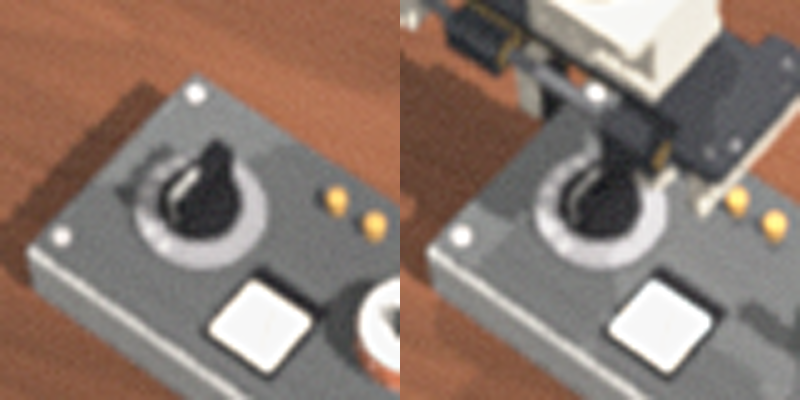

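The fingers straddle the bar in the scene crop (≈ (600,180)). I'll lower and grip.

>>> send_rows(deltas=[[[0, 0.0012, 0.02], 0], [[0, 0.0012, 0.04], 0], [[0, 0.0012, 0.058], 0], [[0, 0.0012, 0.066], 0], [[0, 0.0012, 0.066], 0]])

```text
clock: 12.25
tool_pos: [0.4849, -0.0311, 0.1332]
orientation: [179.9, 0.2, -10.2]
force: [-0.2, -0.2, 0.7]
opening: 0.0522
gripper_force: 0.0
```

>>> send_rows(deltas=[[[0, 0, 0], 0], [[0, 0, 0], 0], [[0, 0, 0], 0], [[0, 0, 0], 0], [[0, 0, 0], 0]], gripper=0.22)

```text
clock: 12.67
tool_pos: [0.486, -0.0308, 0.1351]
orientation: [-180.0, -0.1, -10.1]
force: [0.4, 0.5, -0.3]
opening: 0.0245
gripper_force: 0.0
```

>>> send_rows(deltas=[[[0, 0, 0], 0], [[0, 0, 0], 0], [[0, 0, 0], 0], [[0, 0, 0], 0], [[0, 0, 0], 0]])

```text
clock: 13.08
tool_pos: [0.4858, -0.0309, 0.1346]
orientation: [180.0, 0.0, -10.1]
force: [-0.4, -0.6, -0.8]
opening: 0.0188
gripper_force: 0.0
```

```bash
python3 - <<'E'
from h import *
o=ctrl.get_obs()
for k in("clock","tool_pos","orientation","force","moment","opening"):print(k,o[k])
E
```

```text
clock 13.0833
tool_pos [ 0.48577645 -0.03087321  0.13455442]
orientation [ 1.79999359e+02  8.37158762e-04 -1.01313222e+01]
force [-0.40120403 -0.55265187 -0.76393533]
moment [-0.0829402   0.12621111 -0.02138788]
opening 0.01879115695447894
```

>>> send_rows(deltas=[[[0, 0, 0], 0], [[0, 0, 0], 0], [[0, 0, 0], 0], [[0, 0, 0], 0], [[0, 0, 0], 0]], gripper=0)

```text
clock: 13.5
tool_pos: [0.4857, -0.0312, 0.1345]
orientation: [180.0, 0.0, -10.1]
force: [0.9, -4.2, -0.4]
opening: 0.0136
gripper_force: 30.0
```

>>> send_rows(deltas=[[[0, 0, 0], 0], [[0, 0, 0], 0], [[0, 0, 0], 0], [[0, 0, 0], 0], [[0, 0, 0], 0]])

```text
clock: 13.92
tool_pos: [0.4857, -0.0312, 0.1346]
orientation: [180.0, 0.0, -10.1]
force: [0.5, -5.5, 0.5]
opening: 0.0138
gripper_force: 30.0
```

```bash
python3 - <<'E'
from h import *
o=ctrl.get_obs()
for k in("clock","tool_pos","orientation","force","moment","opening","gripper_force"):print(k,o[k])
E
```

```text
clock 13.9167
tool_pos [ 0.48570008 -0.03117206  0.1345694 ]
orientation [ 1.79974661e+02  8.87638690e-03 -1.01309414e+01]
force [ 0.45496328 -5.51037597  0.52947451]
moment [-2.08121098 -0.11012928 -0.01791324]
opening 0.013810693781856736
gripper_force 29.99557077884674
```

>>> send_rows(deltas=[[[0, 0.0006, 0], 0.06], [[0, 0.0008, 0], 0.12], [[0, 0.0008, 0], 0.18], [[0, 0.0008, 0], 0.24], [[0, 0.0008, 0], 0.267]])

```text
clock: 14.33
tool_pos: [0.4857, -0.0312, 0.1346]
orientation: [-180.0, 0.0, -34.5]
force: [0.0, -0.3, -0.7]
opening: 0.0137
gripper_force: 30.0
```

>>> send_rows(deltas=[[[0, 0, 0], 0], [[0, 0, 0], 0], [[0, 0, 0], 0], [[0, 0, 0], 0], [[0, 0, 0], 0]])

```text
clock: 14.75
tool_pos: [0.4858, -0.0312, 0.1346]
orientation: [-180.0, 0.0, -34.1]
force: [-0.3, 2.1, 1.0]
opening: 0.0139
gripper_force: 30.0
```

```bash
python3 - <<'E'
from h import *
o=ctrl.get_obs()
for k in("clock","tool_pos","orientation","force","moment","opening","gripper_force"):print(k,o[k])
S=ctrl.snapshot("scene")
big=lambda im,c,n=20:cv2.resize(im[c[1]-n:c[1]+n,c[0]-n:c[0]+n],(400,400),interpolation=2)
cv2.imwrite("pics/k1.png",np.hstack([big(cv2.imread("pics/scene0.png"),(281,205)),big(S["color"][:,:,::-1],(281,205))]))
E
```

```text
clock 14.75
tool_pos [ 0.48575384 -0.03121325  0.13456497]
orientation [-1.79972642e+02  1.40052183e-03 -3.41134908e+01]
force [-0.27982264  2.0685419   1.02141399]
moment [0.87947864 0.3614818  0.10143148]
opening 0.01385342170374314
gripper_force 30.005727410316467
```

View pics/k1.png

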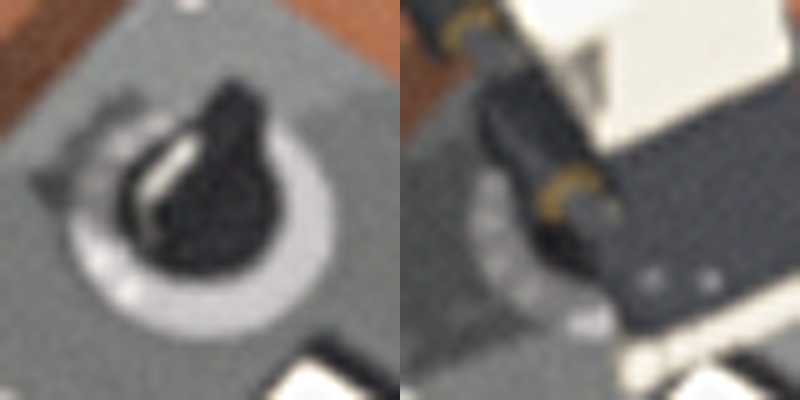

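The knob is hidden under the gripper (crop ≈ (590,200)). The moment of 0.10 N m matches the spring load at the first stop, so I'll go on to the second.

>>> send_rows(deltas=[[[0, 0, 0], 0.06], [[0, 0, 0], 0.12], [[0, 0, 0], 0.18], [[0, 0, 0], 0.24], [[0, 0, 0], 0.267]])

```text
clock: 15.22
tool_pos: [0.4859, -0.0311, 0.1346]
orientation: [-180.0, 0.0, -58.5]
force: [0.2, 3.2, -1.3]
opening: 0.014
gripper_force: 30.0
```

>>> send_rows(deltas=[[[0, 0, 0], 0], [[0, 0, 0], 0], [[0, 0, 0], 0], [[0, 0, 0], 0], [[0, 0, 0], 0]])

```text
clock: 15.63
tool_pos: [0.4859, -0.0311, 0.1346]
orientation: [-180.0, 0.0, -58.1]
force: [-1.1, 6.2, -0.3]
opening: 0.0139
gripper_force: 30.0
```

```bash
python3 - <<'E'
from h import *
o=ctrl.get_obs()
for k in("clock","tool_pos","orientation","force","moment"):print(k,o[k])
T=ctrl.snapshot("top");T=ctrl.snapshot("top")
E
```

```text
clock 15.6333
tool_pos [ 0.48590595 -0.03113946  0.13459038]
orientation [-1.79956246e+02  9.74146812e-03 -5.80973688e+01]
force [-1.06615327  6.15661868 -0.3351445 ]
moment [2.07248106 0.22337876 0.15910574]
```

>>> send_rows(deltas=[[[0, 0, 0], 0.06], [[0, 0, 0], 0.12], [[0, 0, 0], 0.18], [[0, 0, 0], 0.24], [[0, 0, 0], 0.267]])

```text
clock: 16.15
tool_pos: [0.486, -0.0311, 0.1346]
orientation: [-179.9, 0.0, -82.4]
force: [0.4, 5.4, -0.7]
opening: 0.014
gripper_force: 30.0
```

>>> send_rows(deltas=[[[0, 0, 0], 0], [[0, 0, 0], 0], [[0, 0, 0], 0], [[0, 0, 0], 0], [[0, 0, 0], 0]])

```text
clock: 16.57
tool_pos: [0.486, -0.0311, 0.1346]
orientation: [-179.9, 0.0, -82.1]
force: [-0.1, 5.1, -1.5]
opening: 0.0139
gripper_force: 30.0
```

```bash
python3 - <<'E'
from h import *
o=ctrl.get_obs()
for k in("clock","tool_pos","orientation","force","moment","opening","gripper_force"):print(k,o[k])
S=ctrl.snapshot("scene");T=ctrl.snapshot("top")
big=lambda p,c,n:cv2.resize(p["color"][c[1]-n:c[1]+n,c[0]-n:c[0]+n,::-1],(400,400),interpolation=2)
cv2.imwrite("pics/k3.png",np.vstack([np.hstack([big(S,(281,205),22),big(T,(296,232),30)]),cv2.resize(np.hstack([big(S,(402,284),60),big(T,(132,205),45)]),(800,400))])[:600])
E
```

```text
clock 16.5667
tool_pos [ 0.48602475 -0.0311028   0.1345897 ]
orientation [-1.79948168e+02  2.84494389e-02 -8.21233131e+01]
force [-0.13405909  5.05891363 -1.47973088]
moment [2.12296077 0.00701431 0.13810217]
opening 0.013863505567123461
gripper_force 30.007266998291016
```

View pics/k3.png

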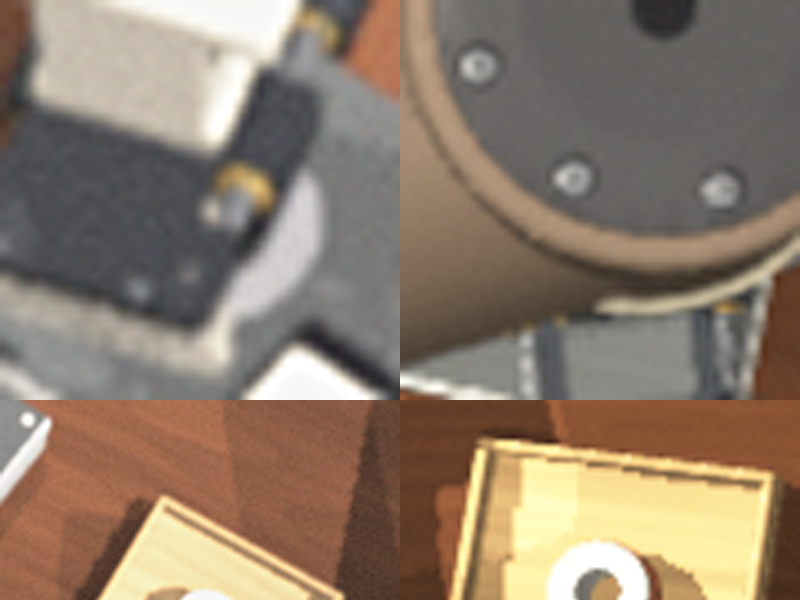

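The coil sits flat in the tray (top crop ≈ (600,590)). The knob is still hidden, but three turns of 24° have been made with the grip opening unchanged at 13.9 mm, so the bar has not slipped. The moment of 0.138 N m matches the third stop.

>>> send_rows(deltas=[[[0, 0, 0], 0], [[0, 0, 0], 0], [[0, 0, 0], 0], [[0, 0, 0], 0], [[0, 0, 0], 0]])

```text
clock: 17.08
tool_pos: [0.486, -0.0311, 0.1346]
orientation: [-180.0, 0.0, -82.1]
force: [0.4, 5.6, -0.5]
opening: 0.014
gripper_force: 30.0
```

```bash
python3 -c "
from h import *
o=ctrl.get_obs();print(o['orientation'],o['moment'],o['opening']);print(ctrl.close_job())"
```

```text
[-1.79952738e+02  2.77338031e-02 -8.21266505e+01] [ 2.05551735 -0.0101335   0.13641477] 0.014016287781004217
the job is handed in; nothing more can be done
None
```

I handed the job in at about 17 s: the coil lies flat in the tray, and the gripper holds the knob at the third stop (72° turned, 0.136 N m against the 0.14 expected; the gripper hid the knob, so this comes from the readings) at 30 N, which is the interface's fixed grip and below the advised 40–60 N.

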